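Find the fullest stud tin by feel

ROBOT

A 6-joint arm with a two-finger parallel gripper is mounted at the origin on the work surface. World frame = base frame: x ahead of the robot, y to its left, z up, the work surface at z = 0. Lengths are in m, angles in rad, forces in N, time in s.
With the tool pointing down it reaches from about 0.25 to 0.8 m from the base axis. Payload 8.5 kg.
Tool frame: the origin (TCP) lies on the centre line of the jaws, within the pads' length; the fingertips stand 22 mm ahead of it and the grasp point (between the pads) lies 3 mm ahead of it; z points along the fingers, y is the direction in which the jaws open and shut (so a half turn about z gives the same grasp; the last joint's range is limited). The gripper opens to 85 mm and grips with 20 to 120 N. Pads are 22 mm wide; open, the fingers measure 114 mm over their backs; the gripper's body (76 mm by 85 mm) begins 54 mm behind the grasp point. The pads swing forward as they close: fully open they stand 13 mm farther back than shut.
Start: joints at [1.211, 0.238, -0.013, 1.319, 0, 1.571], TCP at [0.185, 0.491, 0.253] pointing down, gripper open.
Joint ranges: [-2.66, 2.66], [-1.03, 1.9], [-1.14, 1.46], [-1.82, 2.27], [-1.45, 1.34], [-3.14, 3.14]. Speed limits (rad/s): [2.22, 2.22, 2.79, 3.14, 3.14, 3.14].

INTERFACE

Orientations are given as a unit quaternion [x, y, z, w].
In Python, from rig import * gives the robot as it stands.
- The arm moves only by the tool arm_command, never from a script. Its argument "targets" is a list that holds one entry, the list of rows, each a list of 4 numbers: the shift along the tool's x, y, z in cm, then the turn about the tool's z in rad. A call has 1 to 12 rows; each row shifts and turns the pose as measured when the row begins, along the tool's axes as they then stand; what a row does not reach is not made up. A row lasts 1/10 s, in which the tool goes at most 50 mm and 8.59 degrees, less where a joint would pass 70% of its speed; a pose out of reach is approached as far as the arm can. A call with a gripper value outside its range is refused whole. "fingers" is the opening, from 0 (shut) to 1 (fully open), set as the call begins (left out, the last holds). The fingers move at their own pace and stop on an object; the grip force is fixed at half the most. Time passes only in rows, so rows that do not move let the fingers close. It gives the time, the measured TCP pose, the force and the opening at its end, in the units of the state.
- sense(): the state, without advancing time (a new reading comes with each control period).
- capture(name): name is "scene" or "top" or "wrist"; returns the picture (400x640x3 uint8, red, green, blue); there is no depth.
- camera_model(name): a dict with "camera_matrix" (3x3 intrinsics, pixels), "world_to_cam" (4x4, takes a point from world to camera coordinates). Camera axes: x right, y down, z forward; pixel columns grow to the right and rows downward; lengths in m; the calibration is good to about 2 mm. A picture is of the moment at which its call begins: read the wrist's pose just before it. camera_model takes no time and is no camera call; for the wrist camera it gives the pose at the moment of the call.
- hand_in(): hands the job in, once; it reports no verdict.
Trained networks look in the newest picture that a camera, given by its name, has taken for a name from the list of things; names that differ only in an ending like _2 or _b are one class to them, and where a whole thing is asked for, a point or a joint stands for the part that bears it (a point fixed in the world has none). Each returns a list of dicts, best first, with "conf" (0 to 1); they miss things now and then, are a little off and sometimes report something else, mostly with a low value. They report only what shows in the picture. A call takes as long as a camera call. They do not tell look-alikes from the thing itself.
- boxes_of(query, camera): "xyz" ([x, y, z] in m, in world coordinates, good to about 4 mm: the middle of the surface that is visible of it).
- masks_of(query, camera): "mask" (400x640 bool, what is visible of it).
The state is a dict: "t": time; "joints": joint angles; "qvel": joint speeds; "joint_torque": joint torques, N m; "tool_pos": TCP position; "tool_rot": TCP orientation; "force": force on the tool from outside, world axes, zero at the start; "torque": the same for the moment, N m; "finger_gap": finger opening in m.
Only numpy, scipy, OpenCV 4.12 (cv2) and the standard library are available. Lean on these libraries where they do the work, as an engineer would, in place of code of your own. Each camera call takes 0.05 s, during which the arm holds its last target.

TASK

Pull the three identical closed tins of weld studs up out of the spring-clip rack and find by feel which one is the fullest, that is the heaviest. Set the two lighter ones down upright on the steel welding plate, without dropping them, and finish still holding the heaviest one upright and still in the gripper, its underside at least 10 cm higher than the plate's top. Leave the fittings, the tools and everything else lying around where they are.

Things in the scene. Friction and masses are not known exactly. Their poses are not given: they have to be found in the camera images.
- tin_a: one of three identical closed tins, steel ends, yellow label with red stripe, 88 mm high: plain body 57 mm across from 8 mm above the underside to the top, foot seam 62 mm across (straight to 3.5 mm, then a cone in to the body at 8 mm). Origin: centre of the underside, z up its axis; yaw means nothing. Starts at any one of the rack's three places; any of the three may be the heaviest
- tin_b: second of the three identical tins (see tin_a). Each weighs 0.2 to 0.7 kg, not to be seen from outside; the heaviest exceeds each of the others by at least 0.19 kg. The studs are packed in and may shift a millimetre or two inside
- tin_c: third of the three identical tins (see tin_a, tin_b)
- rack: fixed clip rack: blue steel channel 306 mm long (its y), 78 mm wide (its x), floor 5 mm thick, 4 mm flanges along both long sides with tops 18 mm over the bench. Origin: centre of its underside on the bench, z up. Tins stand on its floor at x = 0, y = -92, 0 and +92 mm. The x sides of a tin are free above the flanges, so fingers can close along the rack's x
- plate: fixed cast-iron welding plate, 300 mm (its x) by 360 mm (its y), flat dark steel top 50 mm over the bench. Origin: centre of its underside on the bench, z up. Its top is clear where x is below +40 mm; fittings lie near the far edge (x above +60 mm). A tin's whole foot is on it when the tin's centre is within 119 mm (x) and 149 mm (y) of the middle
- socket_a: bystander: hexagonal steel weld-on socket, 30 mm across flats, 22 mm high, on the plate near its far edge. Origin: centre of underside
- socket_b: bystander: second hexagonal steel socket, like socket_a
- tee: bystander: steel tee fitting lying on the plate near its far edge, 62 mm along its y, branch 32 mm towards its -x, 30 mm high. Origin: on the plate under the middle of the run
- spray: bystander: white bottle of anti-spatter with red cap on the bench beyond the rack, 62 mm across, 170 mm high. Origin: centre of underside
- wire_brush: bystander: wire brush about 240 mm long lying on the bench between robot and rack. Origin: on the bench under it, x along its handle
- hammer: bystander: hammer about 270 mm long lying on the bench between robot and plate. Origin: on the bench under it, x along its handle
- clips (a point): the rack's middle at the height of the spring noses, 13.6 mm over the bench. On the two y sides of each tin an upright spring leaf, 22 mm wide, 41 mm high, has a rounded nose that snaps over the foot seam. A straight upward pull of about 8 to 14 N besides the tin's weight draws the seam past the noses; after 20 mm of lift the tin is free
Things that resemble listed ones, but are neither listed nor needed, are in the scene too. Leave any orange or pink look-alike of the tin_c alone. What is shaped like the tin_a but purple is not meant.

How it is judged:
By the outcome, as a careful person would: the job done as asked, in the order asked, and still so for the second after the job is handed in, while the arm keeps its last pose, push and grip.
It also fails if it takes over 72 s, if anything falls off the work surface, if the arm or the gripper's body presses on something with over 40 N, if the wrist force passes 120 N, or if a joint passes its speed limit or range.

## Working session

There is one attempt and no reset: what is moved stays moved. The work goes in short steps, Python scripts to look and compute and a tool call to move; the robot and the scene stay as the last step left them, time stands still between calls to the robot, and variables do not carry over. Pictures are saved under pics/ and viewed, and the job is handed in when it is done.

Besides the shell and the picture viewer there is one more tool, called after ">>>" as a command line: name --argument value ..., lists and objects as JSON in quotes. arm_command: Moves the arm, as the interface text tells. Its arguments: {"type":"object","properties":{"targets":{"type":"array","items":{"type":"array","items":{"type":"array","items":{"type":"number"}}}},"fingers":{"type":"number"}},"required":["targets"]}

```bash
mkdir -p pics; ls
python3 - <<'E'
from rig import *
import cv2
s=sense();print(s)
for n in ["scene","top"]:
    im=capture(n);cv2.imwrite(f"pics/{n}0.png",im[:,:,::-1])
    for q in ["tin_a","rack","plate"]:
        for d in boxes_of(q,n): print(n,q,d)
print(sense()['t'])
E
```

```text
pics
{'t': 0.0, 'joints': array([ 1.21099045e+00,  2.38760520e-01, -1.42164733e-02,  1.31919307e+00,
       -1.40965923e-06,  1.57078181e+00]), 'qvel': array([ 0.00092757, -0.00025219,  0.00022609,  0.00065174, -0.00017033,
        0.00024409]), 'joint_torque': array([-1.11932153e-03, -5.38772178e+01,  3.46436799e+01,  1.86308997e-02,
       -1.31090778e-05,  2.41751536e-06]), 'tool_pos': array([0.18472091, 0.49104119, 0.25270293]), 'tool_rot': array([ 1.78926896e-01,  9.83862132e-01, -6.75909983e-04, -1.22215920e-04]), 'force': array([0.26474282, 0.11381544, 0.52183998]), 'torque': array([-0.01605687, -0.0509719 ,  0.03280685]), 'finger_gap': 0.08538475419197482}
scene tin_a {'xyz': [0.4112, -0.0, 0.0655], 'conf': 0.96}
scene tin_a {'xyz': [0.6546, -0.2356, 0.0608], 'conf': 0.91}
scene tin_a {'xyz': [0.4499, -0.1453, 0.0751], 'conf': 0.89}
scene tin_a {'xyz': [0.5026, -0.3162, 0.0715], 'conf': 0.74}
scene tin_a {'xyz': [0.3336, -0.1758, 0.0663], 'conf': 0.69}
scene tin_a {'xyz': [0.4725, -0.2283, 0.0675], 'conf': 0.65}
scene rack {'xyz': [0.4739, -0.196, 0.0062], 'conf': 0.82}
scene plate {'xyz': [0.5839, 0.3028, 0.0494], 'conf': 0.71}
top tin_a {'xyz': [0.4923, -0.326, 0.0931], 'conf': 0.86}
top tin_a {'xyz': [0.3261, -0.1887, 0.0873], 'conf': 0.69}
top tin_a {'xyz': [0.4028, -0.0135, 0.0882], 'conf': 0.68}
top tin_a {'xyz': [0.6404, -0.2516, 0.0824], 'conf': 0.68}
top tin_a {'xyz': [0.4381, -0.1598, 0.0926], 'conf': 0.58}
top rack {'xyz': [0.4563, -0.2169, 0.0037], 'conf': 0.71}
top plate {'xyz': [0.5673, 0.268, 0.0522], 'conf': 0.58}
0.4
```

View pics/scene0.png

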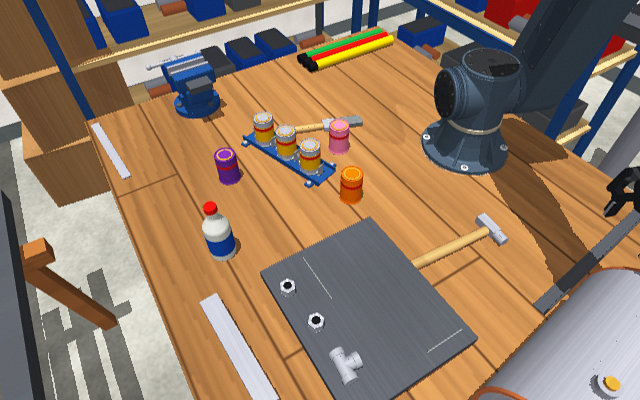

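View pics/top0.png

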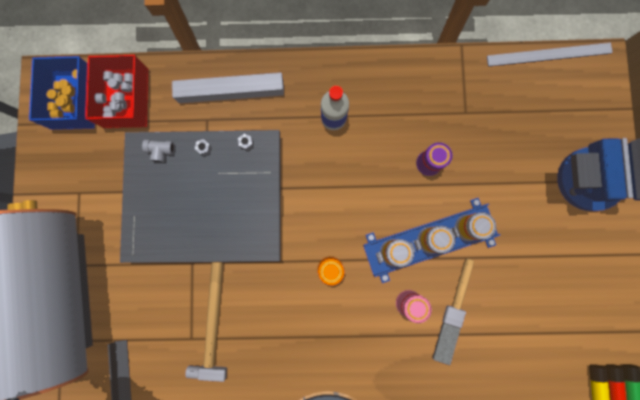

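The scene picture shows three yellow tins in the blue rack around (263–310, 125–155), with orange, pink and purple look-alikes around it. In the top picture the rack tins have their lids at about (400,252), (440,239) and (482,226), and the plate spans x 122–280, y 130–262. Next I refine these positions.

```bash
cat > h.py <<'E'
import numpy as np,cv2
from rig import *
def ray(name,uv,z,M=None):
    M=M or camera_model(name);K=np.array(M["camera_matrix"]);T=np.array(M["world_to_cam"])
    R=T[:3,:3];c=-R.T@T[:3,3]
    d=R.T@np.linalg.solve(K,[uv[0],uv[1],1.]);return c+d*(z-c[2])/d[2]
def proj(name,p,M=None):
    M=M or camera_model(name);K=np.array(M["camera_matrix"]);T=np.array(M["world_to_cam"])
    q=K@(T@np.append(p,1))[:3];return q[:2]/q[2]
E
python3 - <<'E'
from h import *
im=capture("top")[:,:,::-1]
c=cv2.resize(im[190:290,350:510],None,fx=5,fy=5,interpolation=cv2.INTER_CUBIC);cv2.imwrite("pics/c1.png",c)
c=cv2.resize(im[110:280,100:300],None,fx=3,fy=3,interpolation=cv2.INTER_CUBIC);cv2.imwrite("pics/c2.png",c)
for uv in [(400,252),(440,239),(482,226)]: print(ray("top",uv,.093))
for d in masks_of("plate","top")[:1]:
    m=d["mask"].astype(np.uint8);r=cv2.minAreaRect(cv2.findNonZero(m));print(d["conf"],r);
    for p in cv2.boxPoints(r): print(p,ray("top",p,.05))
for d in masks_of("rack","top")[:1]:
    m=d["mask"].astype(np.uint8);r=cv2.minAreaRect(cv2.findNonZero(m));print(d["conf"],r);
    for p in cv2.boxPoints(r): print(p,ray("top",p,.01))
E
```

```text
[ 0.4400792  -0.16173501  0.093     ]
[ 0.46559918 -0.24726143  0.093     ]
[ 0.49109756 -0.33723704  0.093     ]
0.75 ((199.99154663085938, 196.45361328125), (131.0927734375, 161.93402099609375), 89.11176300048828)
[118.01816 132.17026] [0.72877061 0.46947045 0.05      ]
[279.9327  129.65994] [0.72454636 0.09322953 0.05      ]
[281.96494 260.73697] [0.42544847 0.09255214 0.05      ]
[120.050385 263.24728 ] [0.42741493 0.45608704 0.05      ]
0.57 ((430.9500427246094, 239.35000610351562), (51.86135482788086, 133.1318817138672), 71.56504821777344)
[359.60004 235.80002] [ 0.47781291 -0.08546374  0.01      ]
[485.90002 193.7    ] [ 0.56952906 -0.38367821  0.01      ]
[502.30005 242.9    ] [ 0.45426664 -0.41374131  0.01      ]
[376.00006 285.     ] [ 0.36430225 -0.11931635  0.01      ]
```

View pics/c1.png

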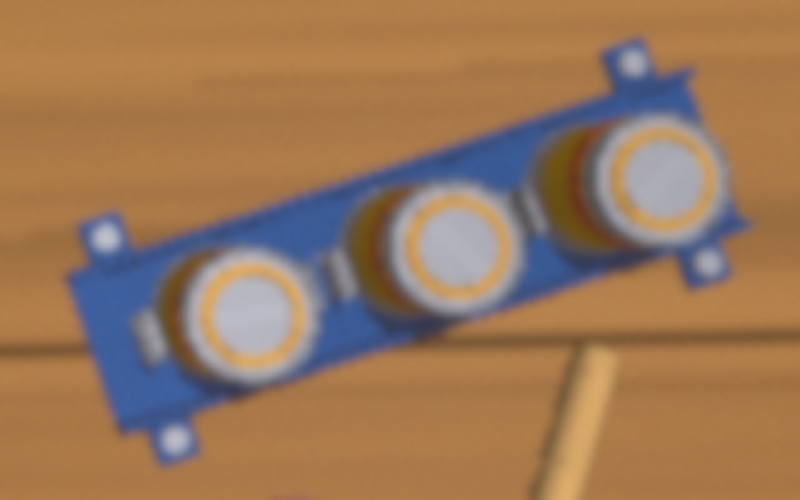

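View pics/c2.png

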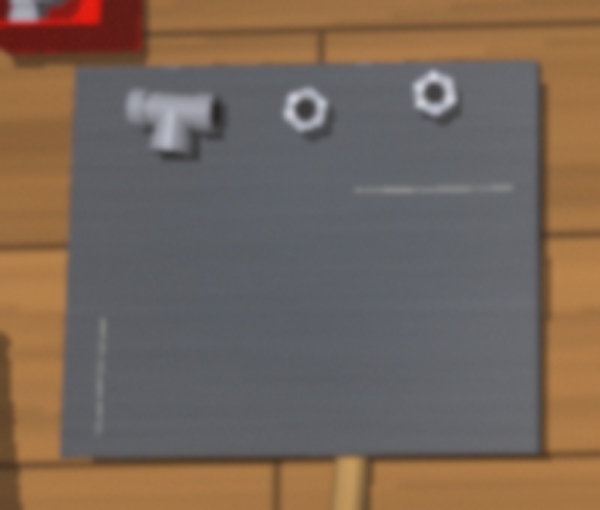

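```bash
cat >> h.py <<'E'
from scipy.spatial.transform import Rotation as Ro
def rel(tx,ty,tz,yawdeg=None):
    s=sense();R=Ro.from_quat(s['tool_rot']).as_matrix()
    d=R.T@(np.array([tx,ty,tz])-s['tool_pos'])*100
    yy=np.degrees(np.arctan2(R[1,1],R[0,1]))
    out=f"shift cm {np.round(d,2)} tooly-yaw {yy:.1f} tilt {np.degrees(np.arccos(-R[2,2])):.2f}"
    if yawdeg is not None:
        t=(yy-yawdeg+90)%180-90; out+=f" turn {np.radians(t):.3f}"
    print(out,"t",round(s['t'],2),"F",np.round(s['force'],2),"gap",round(s['finger_gap'],4),"tcp",np.round(s['tool_pos'],4),"q",np.round(s['joints'],2))
E
python3 - <<'E'
from h import *
f=lambda c,k,o:[(c[0]+.5)/k-.5+o[0],(c[1]+.5)/k-.5+o[1]]
P=[ray("top",f(c,5,(350,190)),.093) for c in [(251,315),(454,247),(658,180)]];print(P)
d=P[0]-P[2];print(np.linalg.norm(d),"rack yaw",np.degrees(np.arctan2(-d[0],d[1])))
print([ray("top",f(c,5,(350,190)),.018) for c in [(70,275),(125,430),(690,75),(740,225)]])
C=[ray("top",f(c,3,(100,110)),.05) for c in [(78,67),(540,62),(540,457),(62,457)]];print(C,np.mean(C,0))
rel(P[0][0],P[0][1],.17,16.3)
E
```

```text
[array([ 0.43882988, -0.16125902,  0.093     ]), array([ 0.46558086, -0.24810313,  0.093     ]), array([ 0.49198178, -0.3356092 ,  0.093     ])]
0.18227207727199668 rack yaw 16.95421777340425
[array([ 0.45723949, -0.09323313,  0.018     ]), array([ 0.38628159, -0.11588463,  0.018     ]), array([ 0.54311115, -0.38266463,  0.018     ]), array([ 0.47346177, -0.40086644,  0.018     ])]
[array([0.72869254, 0.45157705, 0.05      ]), array([0.72297403, 0.09386349, 0.05      ]), array([0.42277078, 0.09771122, 0.05      ]), array([0.43017247, 0.45552612, 0.05      ])] [0.57615246 0.27466947 0.05      ]
shift cm [-46.75 -52.14   8.33] tooly-yaw 69.4 tilt 0.01 turn 0.927 t 0.55 F [ 0.08  0.56 -0.86] gap 0.0852 tcp [0.1848 0.4913 0.2533] q [ 1.21  0.24 -0.01  1.32 -0.    1.57]
```

>>> arm_command --targets '[[[-3.3,-3.7,0,0],[-3.3,-3.7,0,0],[-3.3,-3.7,0,0],[-3.3,-3.7,0,0],[-3.3,-3.7,0,0],[-3.3,-3.7,0,0],[-3.3,-3.7,0,0],[-3.3,-3.7,0,0],[-3.3,-3.7,0,0],[-3.3,-3.7,0,0],[-3.3,-3.7,0,0],[-3.3,-3.7,0,0]]]' --fingers 1

```text
t: 1.75
tool_pos: [0.4013, -0.0665, 0.2538]
tool_rot: [0.173, 0.985, 0.002, 0.004]
force: [0.6, 1.7, -0.2]
finger_gap: 0.0853
```

>>> arm_command --targets '[[[0,0,0,0.145],[0,0,0,0.145],[0,0,0,0.145],[0,0,0,0.145],[0,0,0,0.145],[0,0,0,0.145],[0,0,0,0.05],[0,0,0,0]]]'

```text
t: 2.55
tool_pos: [0.403, -0.075, 0.2539]
tool_rot: [0.607, 0.795, 0.004, 0.004]
force: [-0.3, -0.4, 0.6]
finger_gap: 0.0857
```

Run:
```python
from h import *
rel(.439,-.161,.17,17)
```

```text
shift cm [-9.23  1.11  8.41] tooly-yaw 15.3 tilt 0.64 turn -0.030 t 2.55 F [-0.29 -0.43  0.56] gap 0.0857 tcp [ 0.403  -0.075   0.2539] q [-0.19  0.03 -0.26  1.27  0.    1.12]
```

>>> arm_command --targets '[[[-3.1,0.4,2,-0.03],[-3.1,0.4,2,0],[-3.1,0.4,2,0],[0,0,0,0],[0,0,0,0]]]'

```text
t: 3.05
tool_pos: [0.444, -0.1633, 0.1933]
tool_rot: [0.59, 0.808, 0.005, 0.006]
force: [-0.6, 0.3, 0.0]
finger_gap: 0.0856
```

Run:
```python
from h import *
rel(.439,-.161,.062,17)
M=camera_model("wrist");im=capture("wrist");cv2.imwrite("pics/w1.png",im[:,:,::-1])
for p in [(.4388,-.1613,.093),(.4656,-.2481,.093)]: print(proj("wrist",p,M))
for d in boxes_of("tin_a","wrist"): print(d)
```

```text
shift cm [ 0.42 -0.59 13.13] tooly-yaw 17.7 tilt 0.85 turn 0.013 t 3.05 F [-0.6   0.33  0.04] gap 0.0856 tcp [ 0.444  -0.1633  0.1933] q [-0.36  0.17 -0.26  1.13  0.01  0.9 ]
[308.85788225 205.32305677]
[308.79672757 305.33604571]
{'xyz': [0.6528, -0.2714, 0.0867], 'conf': 0.85}
{'xyz': [0.4343, -0.1579, 0.0926], 'conf': 0.79}
{'xyz': [0.4861, -0.3165, 0.0542], 'conf': 0.62}
{'xyz': [0.4144, -0.0372, 0.0852], 'conf': 0.6}
{'xyz': [0.4626, -0.2346, 0.0871], 'conf': 0.59}
{'xyz': [0.3284, -0.1874, 0.0878], 'conf': 0.57}
```

View pics/w1.png

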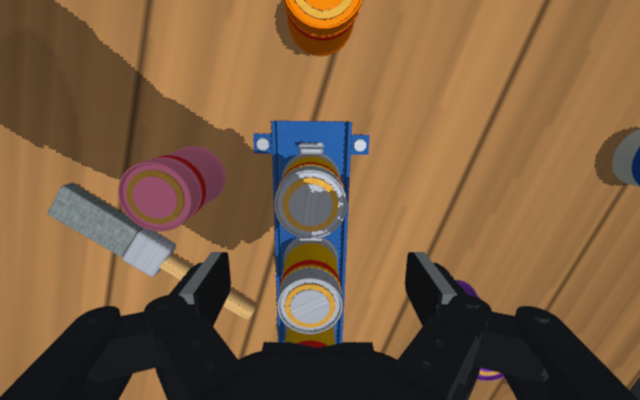

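The wrist picture shows the lids at (310,203) and (309,304). My projection put them at (309,205) and (309,305), so they agree to about 2 mm. Now descending.

>>> arm_command --targets '[[[0.4,-0.6,1,0.01],[0,0,2.5,0],[0,0,2.5,0],[0,0,2,0],[0,0,0,0]]]'

```text
t: 3.65
tool_pos: [0.4396, -0.1577, 0.1163]
tool_rot: [0.591, 0.807, 0.006, 0.01]
force: [0.7, 0.9, -0.5]
finger_gap: 0.0855
```

Run:
```python
from h import *
rel(.439,-.161,.062,17)
```

```text
shift cm [-0.26 -0.28  5.43] tooly-yaw 17.6 tilt 1.36 turn 0.011 t 3.65 F [ 0.68  0.87 -0.47] gap 0.0855 tcp [ 0.4396 -0.1577  0.1163] q [-0.35  0.22 -0.42  0.91  0.01  0.92]
```

>>> arm_command --targets '[[[-0.3,-0.3,1.5,0.01],[0,0,1.5,0],[0,0,1.5,0],[0,0,0.8,0],[0,0,0,0]]]'

```text
t: 4.15
tool_pos: [0.442, -0.1602, 0.0687]
tool_rot: [0.592, 0.805, 0.008, 0.014]
force: [-0.2, -0.2, -0.6]
finger_gap: 0.0854
```

Run:
```python
from h import *
rel(.439,-.161,.062,17)
im=capture("wrist");cv2.imwrite("pics/w2.png",im[:,:,::-1])
```

```text
shift cm [ 0.02 -0.33  0.66] tooly-yaw 17.3 tilt 1.84 turn 0.006 t 4.15 F [-0.22 -0.16 -0.62] gap 0.0854 tcp [ 0.442  -0.1602  0.0687] q [-0.35  0.27 -0.49  0.78  0.01  0.92]
```

View pics/w2.png

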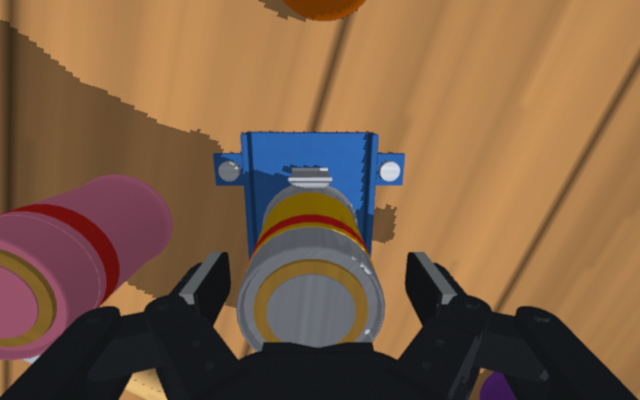

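>>> arm_command --targets '[[[0,-0.3,0.5,0],[0,0,0.2,0],[0,0,0,0]]]'

```text
t: 4.5
tool_pos: [0.4407, -0.1615, 0.0638]
tool_rot: [0.592, 0.806, 0.008, 0.016]
force: [0.1, -0.4, 0.5]
finger_gap: 0.0855
```

>>> arm_command --targets '[[[0,0,0,0],[0,0,0,0],[0,0,0,0],[0,0,0,0],[0,0,0,0],[0,0,0,0],[0,0,0,0],[0,0,0,0]]]' --fingers 0

```text
t: 5.3
tool_pos: [0.4404, -0.1617, 0.0649]
tool_rot: [0.592, 0.805, 0.008, 0.016]
force: [-0.7, 0.8, 0.9]
finger_gap: 0.0564
```

Run:
```python
from h import *
rel(.439,-.161,.062,17)
print(sense()['torque'], Ro.from_quat(sense()['tool_rot']).as_matrix().round(3))
```

```text
shift cm [ 0.12 -0.12  0.28] tooly-yaw 17.3 tilt 2.05 turn 0.006 t 5.3 F [-0.67  0.84  0.91] gap 0.0564 tcp [ 0.4404 -0.1617  0.0649] q [-0.36  0.27 -0.5   0.76  0.01  0.91]
[-0.03446562  0.24901479 -0.00763993] [[-0.298  0.954  0.035]
 [ 0.955  0.298 -0.006]
 [-0.016  0.032 -0.999]]
```

>>> arm_command --targets '[[[0,0,-0.6,0],[0,0,-0.8,0],[0,0,-1,0],[0,0.1,-1,0],[0,0.1,-1.5,0],[0,0.1,-1.5,0],[0,0.1,-2,0],[0,0.1,-2,0],[0,0.1,-2,0],[0,0,-2,0],[0,0,0,0],[0,0,0,0]]]'

```text
t: 6.5
tool_pos: [0.4408, -0.1584, 0.2225]
tool_rot: [0.592, 0.805, 0.009, 0.018]
force: [-0.0, 1.6, -3.7]
finger_gap: 0.0566
```

```bash
cat > weigh.py <<'E'
from h import *
F=[];Q=[]
for i in range(8):
    capture("wrist");s=sense();F.append(s['force']);Q.append(s['joint_torque'])
print("F",np.mean(F,0).round(2),np.std(F,0).round(2),"tau",np.mean(Q,0).round(2))
E
python3 weigh.py
python3 - <<'E'
from h import *
rel(.54,.36,.25,17)
im=capture("wrist");cv2.imwrite("pics/w3.png",im[:,:,::-1])
E
```

```text
F [ 0.27 -0.02 -3.23] [0.37 0.34 0.53] tau [ 1.000e-02 -4.623e+01  3.547e+01 -4.500e-01  4.000e-02  0.000e+00]
shift cm [46.47 25.04 -2.77] tooly-yaw 17.3 tilt 2.20 turn 0.006 t 6.9 F [ 1.04 -0.62 -3.5 ] gap 0.056 tcp [ 0.4405 -0.1583  0.2216] q [-0.35  0.13 -0.24  1.17  0.01  0.92]
```

View pics/w3.png

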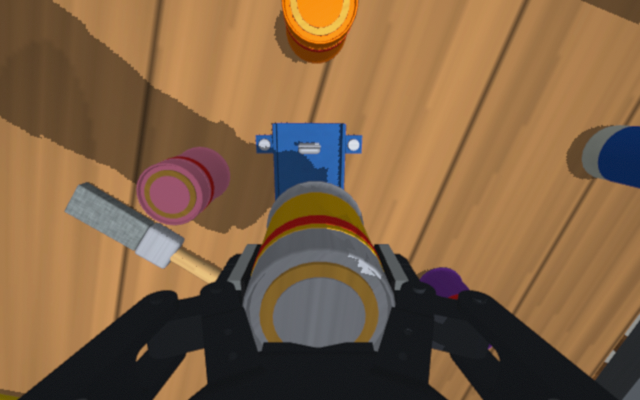

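Tin 1 is clear of the rack and reads about 3.3 N. That is too light to be the heaviest, because the others would then have to be under 0.15 kg. I'll carry it to the plate.

>>> arm_command --targets '[[[2.5,1.3,0,0],[4,2,0,0],[4.3,2.3,0,0],[4.3,2.3,0,0],[4.3,2.3,0,0],[4.3,2.3,0,0],[4.3,2.3,0,0],[4.3,2.3,0,0],[4.3,2.3,0,0],[4,2,0,0],[2.5,1.3,0,0],[0,0,0,0]]]'

```text
t: 8.15
tool_pos: [0.5331, 0.3366, 0.2179]
tool_rot: [0.595, 0.804, 0.008, 0.017]
force: [0.6, -1.5, -3.9]
finger_gap: 0.0564
```

Run:
```python
from h import *
rel(.526,.365,.150,17)
print(Ro.from_quat(sense()['tool_rot']).as_matrix().round(3))
```

```text
shift cm [ 3.05 -0.08  6.74] tooly-yaw 17.0 tilt 2.22 turn 0.001 t 8.15 F [ 0.55 -1.46 -3.92] gap 0.0564 tcp [0.5331 0.3366 0.2179] q [ 0.58  0.41  0.15  1.28 -0.03  1.85]
[[-0.293  0.956  0.038]
 [ 0.956  0.293 -0.007]
 [-0.018  0.034 -0.999]]
```

>>> arm_command --targets '[[[1.5,0,2,0],[1.5,0,2.5,0],[0,0,2.5,0],[0,0,1.5,0],[0,0,1,0],[0,0,0,0]]]'

```text
t: 8.75
tool_pos: [0.5272, 0.3639, 0.1172]
tool_rot: [0.594, 0.804, 0.007, 0.017]
force: [0.3, -0.3, -3.0]
finger_gap: 0.0564
```

Run:
```python
from h import *
rel(.526,.365,.112,17)
```

```text
shift cm [ 0.16 -0.1   0.51] tooly-yaw 17.1 tilt 2.13 turn 0.002 t 8.75 F [ 0.29 -0.3  -3.02] gap 0.0564 tcp [0.5272 0.3639 0.1172] q [ 0.62  0.49  0.01  1.07 -0.03  1.89]
```

>>> arm_command --targets '[[[0,0,0.4,0],[0,0,0.2,0],[0,0,0.1,0],[0,0,0,0]]]'

```text
t: 9.15
tool_pos: [0.5288, 0.3634, 0.1122]
tool_rot: [0.595, 0.804, 0.008, 0.018]
force: [-0.1, -0.6, -2.9]
finger_gap: 0.0565
```

Run:
```python
from h import *
rel(.526,.365,.110,17)
```

```text
shift cm [ 0.24 -0.23  0.21] tooly-yaw 17.0 tilt 2.26 turn 0.000 t 9.15 F [-0.08 -0.61 -2.86] gap 0.0565 tcp [0.5288 0.3634 0.1122] q [ 0.61  0.49 -0.    1.05 -0.03  1.89]
```

>>> arm_command --targets '[[[0,0,0.2,0],[0,0,0.1,0],[0,0,0.1,0]]]'

```text
t: 9.45
tool_pos: [0.5294, 0.3637, 0.1101]
tool_rot: [0.595, 0.804, 0.009, 0.018]
force: [-3.9, -2.5, 10.7]
finger_gap: 0.0563
```

>>> arm_command --targets '[[[0,0,0.1,0]]]'

```text
t: 9.55
tool_pos: [0.5293, 0.3637, 0.1102]
tool_rot: [0.595, 0.804, 0.01, 0.018]
force: [-3.6, -2.6, 7.4]
finger_gap: 0.0563
```

Contact, with the force up from -3 to +7 N. Releasing.

>>> arm_command --targets '[[[0,0,0,0],[0,0,0,0],[0,0,0,0],[0,0,0,0],[0,0,0,0],[0,0,0,0]]]' --fingers 1

```text
t: 10.15
tool_pos: [0.5304, 0.3645, 0.1115]
tool_rot: [0.595, 0.804, 0.011, 0.019]
force: [0.3, -0.8, 0.2]
finger_gap: 0.0855
```

>>> arm_command --targets '[[[0,0,-1,0],[0,0,-2,0],[0,0.1,-3,0],[0,0.1,-4,0],[0,0,0,0]]]'

```text
t: 10.65
tool_pos: [0.5272, 0.3651, 0.2164]
tool_rot: [0.595, 0.804, 0.01, 0.019]
force: [0.9, 0.2, -0.4]
finger_gap: 0.0852
```

Run:
```python
from h import *
rel(.4656,-.2481,.20,17)
im=capture("wrist");cv2.imwrite("pics/w4.png",im[:,:,::-1])
```

```text
shift cm [-56.81 -23.89   1.72] tooly-yaw 17.0 tilt 2.43 turn 0.001 t 10.65 F [ 0.94  0.2  -0.38] gap 0.0852 tcp [0.5272 0.3651 0.2164] q [ 0.62  0.43  0.17  1.28 -0.03  1.89]
```

View pics/w4.png

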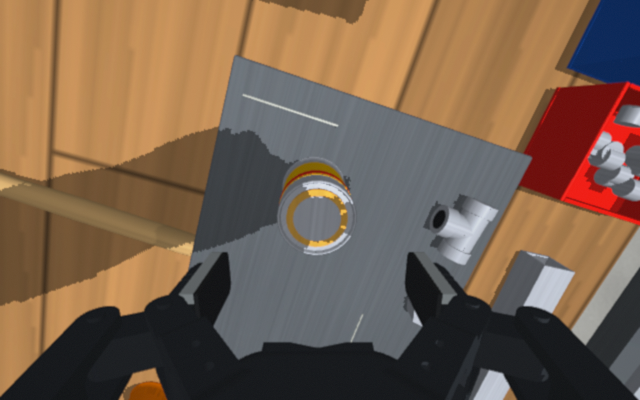

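The tin stands upright on the plate, with its lid at (317,215). Now the middle tin.

>>> arm_command --targets '[[[-4.5,-1.9,0,0],[-4.5,-1.9,0,0],[-4.5,-1.9,0,0],[-4.5,-1.9,0,0],[-4.5,-1.9,0,0],[-4.5,-1.9,0,0],[-4.5,-1.9,0,0],[-4.5,-1.9,0,0],[-4.5,-1.9,0,0],[-4.5,-1.9,0,0],[-4.5,-1.9,0,0],[-4.5,-1.9,0,0]]]'

```text
t: 11.9
tool_pos: [0.4617, -0.2276, 0.209]
tool_rot: [0.59, 0.807, 0.007, 0.015]
force: [0.1, 0.4, -0.4]
finger_gap: 0.0857
```

Run:
```python
from h import *
rel(.4656,-.2481,.13,17)
```

```text
shift cm [-1.95 -0.49  7.93] tooly-yaw 17.6 tilt 1.96 turn 0.011 t 11.9 F [ 0.06  0.4  -0.41] gap 0.0857 tcp [ 0.4617 -0.2276  0.209 ] q [-0.46  0.22 -0.16  1.16  0.01  0.8 ]
```

>>> arm_command --targets '[[[-1,-0.3,2,0.01],[-0.8,-0.2,2.5,0],[0,0,2.5,0],[0,0,0.8,0],[0,0,0,0]]]'

```text
t: 12.4
tool_pos: [0.4619, -0.2546, 0.127]
tool_rot: [0.599, 0.801, 0.007, 0.015]
force: [0.5, -0.3, 0.9]
finger_gap: 0.0854
```

Run:
```python
from h import *
rel(.4656,-.2481,.063,17)
M=camera_model("wrist");im=capture("wrist");cv2.imwrite("pics/w5.png",im[:,:,::-1])
print(proj("wrist",(.4656,-.2481,.093),M))
```

```text
shift cm [0.61 0.36 6.4 ] tooly-yaw 16.4 tilt 1.86 turn -0.010 t 12.4 F [ 0.48 -0.32  0.86] gap 0.0854 tcp [ 0.4619 -0.2546  0.127 ] q [-0.51  0.3  -0.27  0.97  0.01  0.78]
[323.85799945 237.19697472]
```

View pics/w5.png

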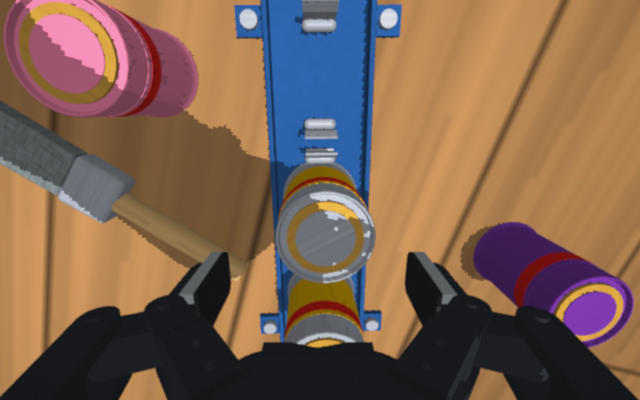

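Run:
```python
from h import *
im=capture("top");cv2.imwrite("pics/t5.png",cv2.resize(im[190:380,380:540,::-1],None,fx=4,fy=4))
for z in (.01,.03):
  p=ray("top",(469,261),z); a=np.radians(17);d=p[:2]-[.4656,-.2481];print(p,"rack x,y",d@[np.cos(a),np.sin(a)],d@[-np.sin(a),np.cos(a)])
```

```text
[ 0.41448814 -0.33486478  0.01      ] rack x,y -0.07424608549318762 -0.06802990899054878
[ 0.41539485 -0.32776067  0.03      ] rack x,y -0.07130194543292633 -0.06150130953610245
```

>>> arm_command --targets '[[[0.6,0.3,1.4,-0.01],[0,0,1.5,0],[0,0,1,0],[0,0,0,0]]]'

```text
t: 12.9
tool_pos: [0.4685, -0.2483, 0.0933]
tool_rot: [0.593, 0.805, 0.007, 0.02]
force: [0.0, -0.3, 0.6]
finger_gap: 0.0856
```

Run:
```python
from h import *
rel(.4656,-.2481,.064,17)
```

```text
shift cm [ 0.17 -0.37  2.92] tooly-yaw 17.2 tilt 2.43 turn 0.004 t 12.9 F [ 0.01 -0.34  0.62] gap 0.0856 tcp [ 0.4685 -0.2483  0.0933] q [-0.49  0.33 -0.33  0.88  0.01  0.78]
```

>>> arm_command --targets '[[[0.1,-0.3,1.2,0],[0,-0.1,1,0],[0,0,0.5,0],[0,0,0,0]]]'

```text
t: 13.3
tool_pos: [0.4675, -0.2495, 0.0683]
tool_rot: [0.593, 0.805, 0.008, 0.022]
force: [-0.7, 0.0, -0.1]
finger_gap: 0.0852
```

Run:
```python
from h import *
rel(.4656,-.2481,.064,17)
```

```text
shift cm [ 0.2  -0.16  0.42] tooly-yaw 17.3 tilt 2.70 turn 0.005 t 13.3 F [-0.75  0.03 -0.11] gap 0.0852 tcp [ 0.4675 -0.2495  0.0683] q [-0.5   0.35 -0.37  0.81  0.01  0.77]
```

>>> arm_command --targets '[[[0.2,-0.2,0.4,0],[0,0,0,0]]]'

```text
t: 13.5
tool_pos: [0.4654, -0.2483, 0.0645]
tool_rot: [0.593, 0.805, 0.008, 0.023]
force: [0.0, 0.1, -0.4]
finger_gap: 0.0853
```

>>> arm_command --targets '[[[0,0,0,0],[0,0,0,0],[0,0,0,0],[0,0,0,0],[0,0,0,0],[0,0,0,0],[0,0,0,0]]]' --fingers 0

```text
t: 14.2
tool_pos: [0.4655, -0.2485, 0.0658]
tool_rot: [0.593, 0.805, 0.008, 0.023]
force: [0.4, 0.0, -0.0]
finger_gap: 0.0561
```

>>> arm_command --targets '[[[0,0,-0.6,0],[0,0,-0.8,0],[0,0,-1,0],[0,0.1,-1,0],[0,0.1,-1.5,0],[0,0.1,-1.5,0],[0,0.1,-2,0],[0,0.1,-2,0],[0,0.1,-2,0],[0,0,-2,0],[0,0,0,0],[0,0,0,0]]]'

```text
t: 15.4
tool_pos: [0.4627, -0.2427, 0.2215]
tool_rot: [0.593, 0.805, 0.008, 0.022]
force: [0.1, 0.2, -7.6]
finger_gap: 0.0563
```

```bash
python3 weigh.py
python3 - <<'E'
from h import *
rel(.526,.2,.21,17)
im=capture("wrist");cv2.imwrite("pics/w6.png",im[:,:,::-1])
E
```

```text
F [ 0.14  0.15 -6.84] [0.4  0.75 0.51] tau [ 1.000e-02 -5.558e+01  3.724e+01 -6.200e-01  5.000e-02  0.000e+00]
shift cm [40.43 19.15  0.77] tooly-yaw 17.3 tilt 2.62 turn 0.005 t 15.8 F [ 1.01 -0.05 -6.35] gap 0.0566 tcp [ 0.4626 -0.2427  0.2206] q [-0.49  0.21 -0.13  1.18  0.01  0.78]
```

View pics/w6.png

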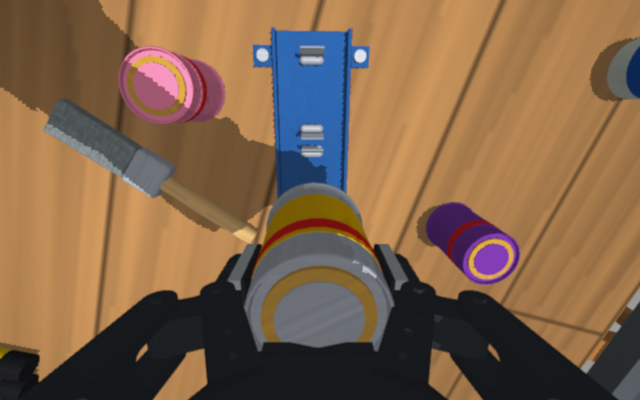

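Tin 2 reads about 6.8 N, roughly 0.70 kg, against about 0.33 kg for tin 1. It must be the heaviest. It goes on the plate for now while I pull and weigh the third.

>>> arm_command --targets '[[[2.5,1,0,0],[4,1.6,0,0],[4.4,1.8,0,0],[4.4,1.8,0,0],[4.4,1.8,0,0],[4.4,1.8,0,0],[4.4,1.8,0,0],[4.4,1.8,0,0],[4,1.6,0,0],[2.5,1,0,0],[0,0,0,0]]]'

```text
t: 16.95
tool_pos: [0.5021, 0.1964, 0.2146]
tool_rot: [0.595, 0.803, 0.009, 0.022]
force: [0.4, -0.6, -7.2]
finger_gap: 0.0562
```

Run:
```python
from h import *
rel(.50,.165,.12,17)
```

```text
shift cm [-2.7  -1.51  9.47] tooly-yaw 17.0 tilt 2.76 turn -0.000 t 16.95 F [ 0.37 -0.59 -7.21] gap 0.0562 tcp [0.5021 0.1964 0.2146] q [ 0.39  0.25 -0.1   1.18 -0.03  1.66]
```

>>> arm_command --targets '[[[-1.4,-0.8,1.5,0],[-1.3,-0.7,2,0],[0,0,2.5,0],[0,0,2,0],[0,0,1.2,0],[0,0,0,0]]]'

```text
t: 17.55
tool_pos: [0.4996, 0.1635, 0.1191]
tool_rot: [0.594, 0.804, 0.009, 0.022]
force: [-0.2, 0.4, -7.4]
finger_gap: 0.0564
```

Run:
```python
from h import *
rel(.50,.165,.113,17)
```

```text
shift cm [0.15 0.05 0.61] tooly-yaw 17.1 tilt 2.76 turn 0.002 t 17.55 F [-0.24  0.38 -7.38] gap 0.0564 tcp [0.4996 0.1635 0.1191] q [ 0.33  0.29 -0.3   0.94 -0.03  1.6 ]
```

>>> arm_command --targets '[[[0,0,0.4,0],[0,0,0.2,0],[0,0,0.1,0],[0,0,0.1,0]]]'

```text
t: 17.95
tool_pos: [0.5012, 0.1629, 0.1125]
tool_rot: [0.594, 0.804, 0.01, 0.023]
force: [0.5, -0.4, -6.7]
finger_gap: 0.0557
```

>>> arm_command --targets '[[[0,0,0.1,0],[0,0,0.1,0]]]'

```text
t: 18.15
tool_pos: [0.5017, 0.1631, 0.1111]
tool_rot: [0.594, 0.804, 0.01, 0.024]
force: [-0.2, -0.2, -7.5]
finger_gap: 0.0559
```

>>> arm_command --targets '[[[0,0,0.1,0],[0,0,0.1,0]]]'

```text
t: 18.35
tool_pos: [0.5018, 0.1633, 0.1109]
tool_rot: [0.594, 0.804, 0.011, 0.024]
force: [-3.9, -1.7, 10.3]
finger_gap: 0.0565
```

Contact. Release, retreat, then go for the third tin.

>>> arm_command --targets '[[[0,0,0,0],[0,0,0,0],[0,0,0,0],[0,0,0,0],[0,0,0,0],[0,0,0,0]]]' --fingers 1

```text
t: 18.95
tool_pos: [0.5043, 0.1642, 0.1133]
tool_rot: [0.594, 0.804, 0.013, 0.026]
force: [-0.2, -0.5, -0.7]
finger_gap: 0.0851
```

>>> arm_command --targets '[[[0,0,-1,0],[0,0,-2,0],[0,0.1,-3,0],[0,0.1,-4,0],[0,0,0,0]]]'

```text
t: 19.45
tool_pos: [0.4995, 0.1654, 0.2182]
tool_rot: [0.594, 0.804, 0.012, 0.025]
force: [0.1, 0.3, 0.4]
finger_gap: 0.0855
```

Run:
```python
from h import *
rel(.492,-.3356,.2,17)
im=capture("wrist");cv2.imwrite("pics/w7.png",im[:,:,::-1])
```

```text
shift cm [-47.62 -15.53   2.28] tooly-yaw 17.1 tilt 3.22 turn 0.002 t 19.45 F [0.14 0.34 0.39] gap 0.0855 tcp [0.4995 0.1654 0.2182] q [ 0.33  0.22 -0.13  1.17 -0.03  1.61]
```

View pics/w7.png

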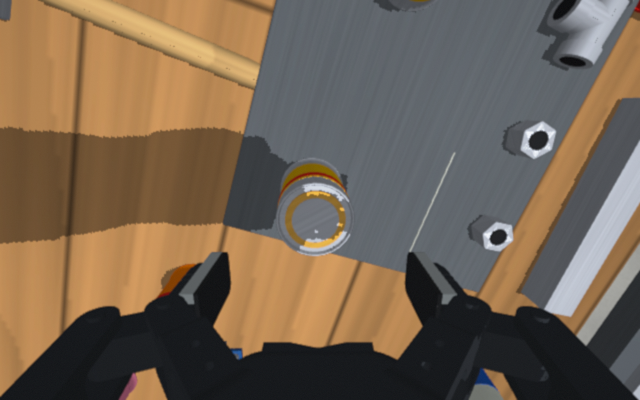

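The second tin stands upright near the plate's front corner, with its lid at (315,218).

>>> arm_command --targets '[[[-4.7,-1.5,0,0],[-4.7,-1.5,0,0],[-4.7,-1.5,0,0],[-4.7,-1.5,0,0],[-4.7,-1.5,0,0],[-4.7,-1.5,0,0],[-4.7,-1.5,0,0],[-4.7,-1.5,0,0],[-4.7,-1.5,0,0],[-4.2,-1.4,0,0],[0,0,0,0]]]'

```text
t: 20.6
tool_pos: [0.491, -0.3332, 0.2146]
tool_rot: [0.591, 0.806, 0.011, 0.022]
force: [1.8, 0.0, 0.3]
finger_gap: 0.0855
```

Run:
```python
from h import *
rel(.492,-.3356,.13,17)
```

```text
shift cm [-0.08 -0.34  8.46] tooly-yaw 17.5 tilt 2.79 turn 0.009 t 20.6 F [1.84 0.03 0.3 ] gap 0.0855 tcp [ 0.491  -0.3332  0.2146] q [-0.61  0.34  0.03  1.22  0.02  0.66]
```

>>> arm_command --targets '[[[0,-0.2,2,0.01],[0,-0.1,2.5,0],[0,0,2.5,0],[0,0,1,0],[0,0,0,0]]]'

```text
t: 21.1
tool_pos: [0.4898, -0.3345, 0.1294]
tool_rot: [0.597, 0.802, 0.011, 0.019]
force: [-0.6, -0.6, -0.1]
finger_gap: 0.0855
```

Run:
```python
from h import *
rel(.492,-.3356,.064,17)
M=camera_model("wrist");im=capture("wrist");cv2.imwrite("pics/w8.png",im[:,:,::-1])
print(proj("wrist",(.492,-.3356,.093),M))
```

```text
shift cm [-0.06 -0.09  6.55] tooly-yaw 16.7 tilt 2.56 turn -0.005 t 21.1 F [-0.59 -0.57 -0.08] gap 0.0855 tcp [ 0.4898 -0.3345  0.1294] q [-0.61  0.39 -0.12  1.02  0.02  0.67]
[316.58505264 246.26786995]
```

View pics/w8.png

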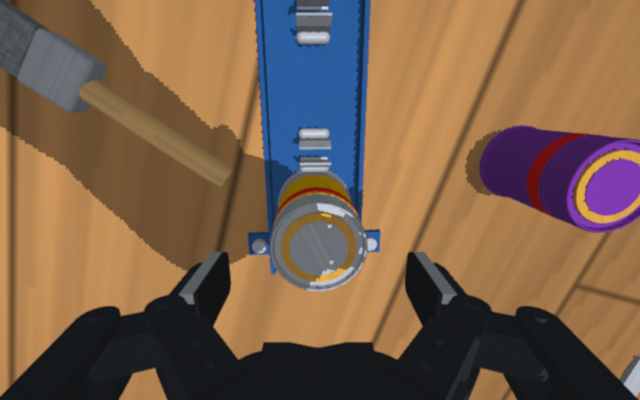

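The lid is at (318,243) against a predicted (317,246), and the brush handle end at (228,178) is clear of the fingers. Descending.

>>> arm_command --targets '[[[0,-0.1,1.8,0],[0,0,2,0],[0,0,1.2,0],[0,0,0,0]]]'

```text
t: 21.55
tool_pos: [0.4941, -0.3357, 0.0838]
tool_rot: [0.596, 0.802, 0.012, 0.023]
force: [0.0, -0.8, 0.3]
finger_gap: 0.0853
```

Run:
```python
from h import *
rel(.492,-.3356,.064,17)
```

```text
shift cm [ 0.12 -0.29  1.97] tooly-yaw 16.8 tilt 2.95 turn -0.003 t 21.55 F [ 0.04 -0.85  0.28] gap 0.0853 tcp [ 0.4941 -0.3357  0.0838] q [-0.61  0.43 -0.18  0.91  0.02  0.67]
```

>>> arm_command --targets '[[[0.1,-0.3,1.2,0],[0,-0.1,0.8,0],[0,0,0,0]]]'

```text
t: 21.85
tool_pos: [0.4919, -0.3367, 0.0645]
tool_rot: [0.596, 0.803, 0.012, 0.025]
force: [0.6, -1.3, 0.3]
finger_gap: 0.0854
```

Run:
```python
from h import *
rel(.492,-.3356,.064,17)
```

```text
shift cm [0.1  0.04 0.05] tooly-yaw 16.8 tilt 3.12 turn -0.003 t 21.85 F [ 0.61 -1.25  0.27] gap 0.0854 tcp [ 0.4919 -0.3367  0.0645] q [-0.61  0.45 -0.22  0.86  0.02  0.67]
```

>>> arm_command --targets '[[[0,0,0,0],[0,0,0,0],[0,0,0,0],[0,0,0,0],[0,0,0,0],[0,0,0,0],[0,0,0,0]]]' --fingers 0

```text
t: 22.55
tool_pos: [0.4919, -0.3369, 0.0658]
tool_rot: [0.596, 0.802, 0.012, 0.025]
force: [-0.8, 0.3, -0.4]
finger_gap: 0.0564
```

>>> arm_command --targets '[[[0,0,-0.6,0],[0,0,-0.8,0],[0,0,-1,0],[0,0.1,-1,0],[0,0.1,-1.5,0],[0,0.1,-1.5,0],[0,0.1,-2,0],[0,0.1,-2,0],[0,0.1,-2,0],[0,0,-2,0],[0,0,0,0],[0,0,0,0]]]'

```text
t: 23.75
tool_pos: [0.4904, -0.3333, 0.2254]
tool_rot: [0.596, 0.802, 0.012, 0.029]
force: [-0.0, -0.1, -2.1]
finger_gap: 0.0561
```

```bash
python3 weigh.py
python3 - <<'E'
from h import *
rel(.54,.265,.21,17)
im=capture("wrist");cv2.imwrite("pics/w9.png",im[:,:,::-1])
E
```

```text
F [-0.13 -0.32 -2.23] [0.49 0.43 0.53] tau [  0.   -62.48  36.01  -0.67   0.1    0.  ]
shift cm [55.86 22.    0.88] tooly-yaw 16.8 tilt 3.46 turn -0.003 t 24.15 F [-0.11  0.17 -1.79] gap 0.0562 tcp [ 0.4901 -0.3332  0.2242] q [-0.61  0.32  0.03  1.22  0.02  0.67]
```

View pics/w9.png

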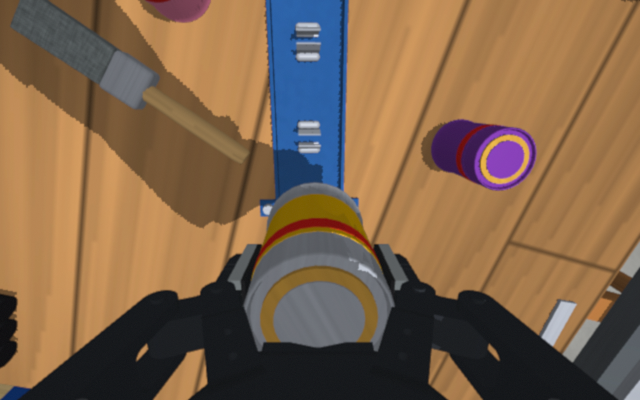

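Tin 3 reads about 2.2 N, so the three are about 3.3, 6.8 and 2.2 N, and tin 2 is the heaviest. I carry tin 3 to the plate, raised enough to clear tin 2.

>>> arm_command --targets '[[[2.5,1,-1,0],[4,1.6,-1,0],[4.5,1.8,-0.6,0],[4.5,1.8,-0.5,0],[4.5,1.8,-0.5,0],[4.5,1.8,-0.5,0],[4.5,1.8,-0.3,0],[4.5,1.8,0,0],[4.5,1.8,0,0],[4.5,1.8,0,0],[4.5,1.8,0,0],[4.5,1.8,0,0]]]'

```text
t: 25.4
tool_pos: [0.5389, 0.2315, 0.2633]
tool_rot: [0.6, 0.799, 0.013, 0.028]
force: [1.1, 0.1, -2.3]
finger_gap: 0.0562
```

Run:
```python
from h import *
rel(.545,.265,.24,17)
```

```text
shift cm [3.12 1.39 2.31] tooly-yaw 16.2 tilt 3.57 turn -0.014 t 25.4 F [ 1.11  0.12 -2.27] gap 0.0562 tcp [0.5389 0.2315 0.2633] q [ 0.42  0.31  0.1   1.32 -0.04  1.71]
```

>>> arm_command --targets '[[[1.5,0.8,0.5,-0.01],[0.8,0.3,1,0],[0,0,2.5,0],[0,0,3,0],[0,0,3,0],[0,0,2.5,0],[0,0,1,0],[0,0,0,0]]]'

```text
t: 26.2
tool_pos: [0.5504, 0.2558, 0.1192]
tool_rot: [0.595, 0.803, 0.011, 0.028]
force: [-0.4, -0.4, -1.7]
finger_gap: 0.0566
```

Run:
```python
from h import *
rel(.545,.265,.113,17)
```

```text
shift cm [ 1.06 -0.28  0.57] tooly-yaw 16.9 tilt 3.42 turn -0.001 t 26.2 F [-0.35 -0.43 -1.7 ] gap 0.0566 tcp [0.5504 0.2558 0.1192] q [ 0.45  0.42 -0.11  1.   -0.04  1.73]
```

>>> arm_command --targets '[[[0,0,0.3,0],[0,0,0.2,0],[0,0,0.1,0],[0,0,0.1,0],[0,0,0.1,0]]]'

```text
t: 26.7
tool_pos: [0.5531, 0.2555, 0.115]
tool_rot: [0.596, 0.802, 0.013, 0.029]
force: [1.1, 0.5, -2.6]
finger_gap: 0.0561
```

>>> arm_command --targets '[[[0,0,0.1,0],[0,0,0.1,0]]]'

```text
t: 26.9
tool_pos: [0.5535, 0.2558, 0.1135]
tool_rot: [0.596, 0.802, 0.014, 0.03]
force: [-0.4, -0.3, -2.1]
finger_gap: 0.0561
```

>>> arm_command --targets '[[[0,0,0.2,0],[0,0,0.1,0]]]'

```text
t: 27.1
tool_pos: [0.5538, 0.2559, 0.1109]
tool_rot: [0.596, 0.802, 0.014, 0.03]
force: [-3.3, -0.9, 11.0]
finger_gap: 0.056
```

>>> arm_command --targets '[[[0,0,0.1,0],[0,0,0.1,0]]]'

```text
t: 27.3
tool_pos: [0.5537, 0.2558, 0.1109]
tool_rot: [0.596, 0.802, 0.015, 0.03]
force: [-3.4, -1.5, 9.9]
finger_gap: 0.0566
```

>>> arm_command --targets '[[[0,0,0,0],[0,0,0,0],[0,0,0,0],[0,0,0,0],[0,0,0,0],[0,0,0,0]]]' --fingers 1

```text
t: 27.9
tool_pos: [0.5544, 0.2562, 0.1114]
tool_rot: [0.596, 0.802, 0.015, 0.03]
force: [-0.2, -1.1, -0.0]
finger_gap: 0.0856
```

>>> arm_command --targets '[[[0,0,-1,0],[0,0,-2,0],[0,0.1,-3,0],[0,0.1,-4,0],[0,0,0,0]]]'

```text
t: 28.4
tool_pos: [0.5486, 0.2576, 0.2161]
tool_rot: [0.596, 0.803, 0.014, 0.03]
force: [1.1, 0.0, -0.2]
finger_gap: 0.0855
```

Run:
```python
from h import *
im=capture("wrist");cv2.imwrite("pics/w10.png",im[:,:,::-1])
im=capture("top");cv2.imwrite("pics/t10.png",im[:,:,::-1])
rel(.5015,.1635,.21,17)
print(proj("top",(.5015,.1635,.138)))
```

```text
shift cm [-7.61 -7.07  0.02] tooly-yaw 16.9 tilt 3.54 turn -0.002 t 28.5 F [-0.2  -0.2  -1.22] gap 0.0853 tcp [0.5471 0.2568 0.2116] q [ 0.46  0.36  0.05  1.21 -0.04  1.73]
[242.49802042 225.35722241]
```

View pics/w10.png

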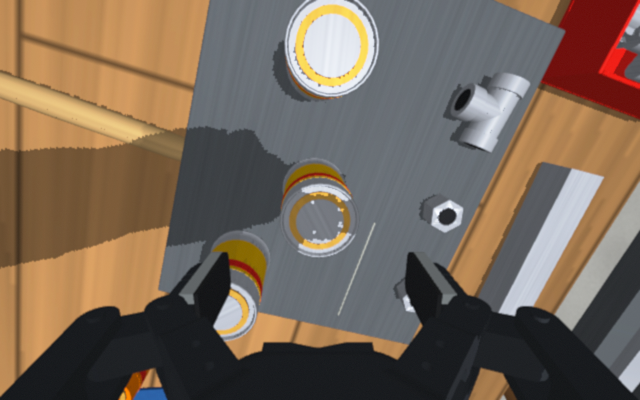

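View pics/t10.png

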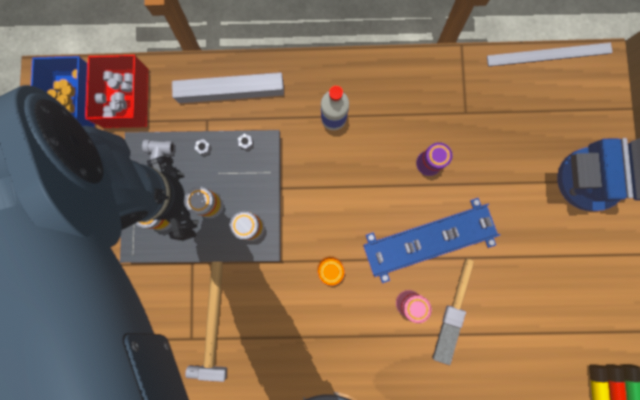

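All three tins stand on the plate. Tin 2's lid is at (244,226) in the top picture and the fittings have not moved. Next I re-grasp tin 2.

>>> arm_command --targets '[[[-3.6,-3.4,0,0],[-3.6,-3.4,0,0],[-0.8,-0.6,1.5,0],[0,0,0,0],[0,0,0,0]]]'

```text
t: 29.0
tool_pos: [0.4967, 0.1556, 0.1902]
tool_rot: [0.595, 0.803, 0.009, 0.027]
force: [0.1, 0.7, -0.2]
finger_gap: 0.0853
```

Run:
```python
from h import *
M=camera_model("wrist");im=capture("wrist");cv2.imwrite("pics/w11.png",im[:,:,::-1])
rel(.5015,.1635,.115,17)
print(proj("wrist",(.5015,.1635,.138),M))
```

```text
shift cm [0.84 0.34 7.51] tooly-yaw 17.0 tilt 3.20 turn -0.001 t 29.05 F [-0.29  0.34 -0.91] gap 0.0856 tcp [0.4967 0.1558 0.1901] q [ 0.32  0.23 -0.19  1.1  -0.03  1.6 ]
[323.28404628 222.17662235]
```

View pics/w11.png

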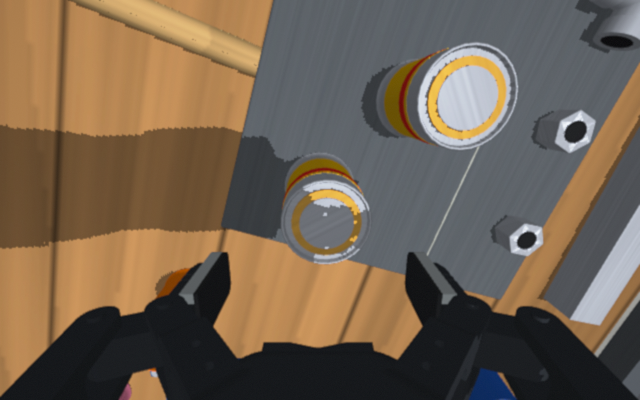

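The lid is at (325,222), as predicted (323,222). Descending.

>>> arm_command --targets '[[[0.4,0.2,1.5,0],[0.4,0.1,2,0],[0,-0.1,1.5,0],[0,0,0,0]]]'

```text
t: 29.45
tool_pos: [0.5021, 0.1677, 0.1396]
tool_rot: [0.594, 0.804, 0.01, 0.027]
force: [-0.9, 0.4, -0.1]
finger_gap: 0.0855
```

Run:
```python
from h import *
rel(.5015,.1635,.112,17)
```

```text
shift cm [-0.29 -0.31  2.76] tooly-yaw 17.1 tilt 3.32 turn 0.003 t 29.45 F [-0.91  0.44 -0.06] gap 0.0855 tcp [0.5021 0.1677 0.1396] q [ 0.34  0.28 -0.26  0.98 -0.03  1.61]
```

>>> arm_command --targets '[[[-0.2,-0.2,1.2,0],[-0.1,-0.2,1,0],[0,0,0.5,0],[0,0,0,0]]]'

```text
t: 29.85
tool_pos: [0.5028, 0.1659, 0.1133]
tool_rot: [0.593, 0.805, 0.011, 0.028]
force: [0.6, -0.8, -0.2]
finger_gap: 0.0853
```

Run:
```python
from h import *
rel(.5015,.1635,.112,17)
```

```text
shift cm [-0.19 -0.2   0.13] tooly-yaw 17.3 tilt 3.42 turn 0.005 t 29.85 F [ 0.56 -0.78 -0.17] gap 0.0853 tcp [0.5028 0.1659 0.1133] q [ 0.34  0.3  -0.31  0.91 -0.03  1.61]
```

>>> arm_command --targets '[[[0,0,0,0],[0,0,0,0],[0,0,0,0],[0,0,0,0],[0,0,0,0],[0,0,0,0],[0,0,0,0]]]' --fingers 0

```text
t: 30.55
tool_pos: [0.5025, 0.166, 0.1151]
tool_rot: [0.593, 0.805, 0.011, 0.027]
force: [-0.3, -0.4, -1.8]
finger_gap: 0.0567
```

>>> arm_command --targets '[[[0,0,-1,0],[0,0,-1.5,0],[0,0.1,-2.5,0],[0,0.1,-2.5,0],[0,0.1,-2.5,0],[0,0.1,-2.5,0],[0,0.1,-2.5,0],[0,0,-1.5,0],[0,0,-1,0],[0,0,0,0],[0,0,0,0]]]'

```text
t: 31.65
tool_pos: [0.4933, 0.169, 0.2974]
tool_rot: [0.593, 0.805, 0.008, 0.025]
force: [-0.8, -0.1, -6.6]
finger_gap: 0.0563
```

```bash
python3 weigh.py
python3 - <<'E'
from h import *
for n in ("wrist","scene"):
    im=capture(n);cv2.imwrite(f"pics/{n}12.png",im[:,:,::-1])
rel(.5,.16,.26,17)
E
```

```text
F [ 0.01  0.12 -6.73] [0.21 0.22 0.2 ] tau [ 1.000e-02 -5.486e+01  3.849e+01 -5.500e-01 -2.100e-01 -0.000e+00]
shift cm [-0.94  0.19  3.8 ] tooly-yaw 17.3 tilt 2.97 turn 0.005 t 32.15 F [-0.36 -0.86 -7.47] gap 0.0563 tcp [0.4935 0.1691 0.2976] q [ 0.35  0.19  0.04  1.38 -0.03  1.62]
```

View pics/wrist12.png

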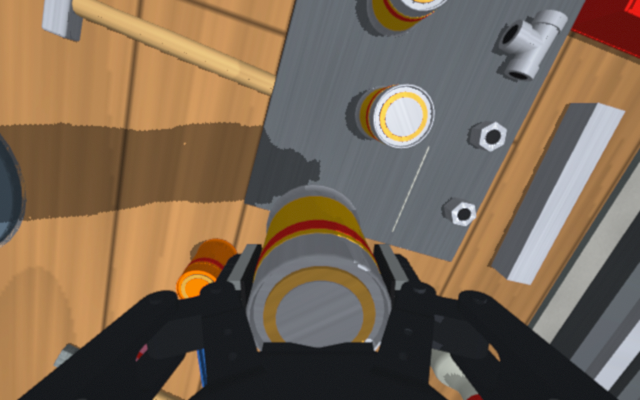

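View pics/scene12.png

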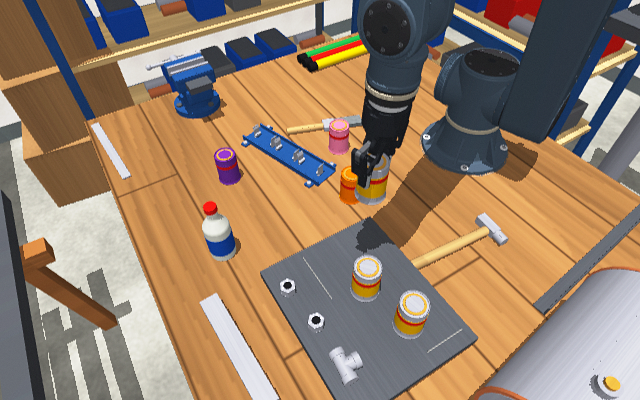

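The held tin reads 6.7 N again. Its underside is about 0.23 m up, 18 cm above the plate, and it hangs upright and still. In the scene picture both lighter tins stand on the plate at (367,275) and (412,312), the rack is empty and nothing else has moved.

Run:
```python
from rig import *
s=sense();print(s['t'],s['qvel'].round(3),s['force'],s['finger_gap']);print(hand_in())
```

```text
32.15 [-0.001 -0.002  0.002  0.002 -0.001  0.002] [-0.35785847 -0.86139782 -7.47241514] 0.056259849136837105
the job is handed in; nothing more can be done
None
```

I pulled all three tins from the rack and weighed each one hanging in the gripper. They read about 3.3 N (the end nearest the plate), 6.8 N (middle) and 2.2 N (far end), so the middle tin is the heaviest. The two lighter ones stand upright on the plate. The heaviest also stood on the plate briefly while I fetched the third, before I picked it up again.

**Last checks, at 32 s:**
- The re-gripped tin read 6.7 N again, and the arm was still.
- Its underside is about 18 cm above the plate's top.
- In the last pictures both lighter tins are upright on the plate, and the fittings, tools and look-alikes have not moved.
- No check failed. The tool has drifted about 3° off vertical, so the held tin may lean by up to that much.

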